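# Draw the sagging gate bolt and hold the crib ajar

## Robot

A 6-joint arm with a two-finger parallel gripper is mounted at the origin on the work surface. World frame = base frame: x ahead of the robot, y to its left, z up, the work surface at z = 0. Lengths are in m, angles in rad, forces in N, time in s.
With the tool pointing down it reaches from about 0.325 to 0.9 m from the base axis. Payload 3.5 kg.
Tool frame: the origin (TCP) lies midway between the tips of the shut fingers; the grasp point (between the pads) lies 19 mm behind it; z points along the fingers, y is the line along which they close (so a half turn about z gives the same grasp; the last joint's range is limited). The gripper opens to 85 mm and grips with 20 to 120 N. Pads are 22 mm wide; open, the fingers measure 114 mm over their backs; the gripper's body (76 mm by 85 mm) begins 54 mm behind the grasp point. The pads swing forward as they close: fully open they stand 13 mm farther back than shut.
Start: joints at [1.245, 0.276, -0.026, 1.268, 0, 1.467], TCP at [0.138, 0.61, 0.231] pointing down, gripper open.
Joint ranges: [-3.12, 3.12], [-0.85, 1.88], [-1.08, 1.24], [-1.95, 2.15], [-1.57, 1.53], [-3.14, 3.14]. Speed limits (rad/s): [2.57, 2.57, 3.14, 3.14, 3.14, 3.14].

## Interface

Orientations are given as a unit quaternion [w, x, y, z].
In Python, from rig import manip, solver, telemetry, vision gives the robot as it stands. Calls block until the motion is done:
- manip.reach(position, orientation): joint-space move of the TCP to a pose.
- manip.movel(position, vel=0.15, ori=None): straight line of the TCP; ori=None keeps the orientation; vel is the mean speed in m/s.
- manip.set_joints(angles): joint-space move.
- manip.grip(opening): finger opening in m; the grip force is fixed at half the most; returns when the fingers have stopped.
- manip.dwell(seconds).
- solver.inverse_kinematics(position, orientation): joint angles nearest the present ones, or None.
- telemetry.get_state(): the state.
- vision.grab_frame(name): name is "scene" or "top"; returns a dict with "frame" (480x640x3 uint8, blue, green, red), "mtx" (3x3 intrinsics, pixels), "k1" (the pictures are not rectified: a ray, as slopes to the right and down, at radius r is drawn at 1 + k1 r^2 times it, then the intrinsics apply), "R" (3x3) and "t" (3): a world point X has camera coordinates R X + t. Camera axes: x right, y down, z forward; pixel columns grow to the right and rows downward; lengths in m; the calibration is good to about 2 mm. A picture is of the moment at which its call begins. There is no depth.
A pose or a line that the arm cannot do raises manip.MotionError and nothing moves.
- manip.finish_job(): hands the job in; it is judged then, once.
The state is a dict: "clock": time; "joints": joint angles; "joint_vel": joint speeds; "effort": joint torques, N m; "tcp_pos": TCP position; "tool_rot": TCP orientation; "force": force on the tool from outside, world axes, zero at the start; "ft_torque": the same for the moment, N m; "width": finger opening in m; "finger_force": force on a finger pad.
Only numpy, scipy, OpenCV 4.12 (cv2) and the standard library are available. Lean on these libraries where they do the work, as an engineer would, in place of code of your own. Each camera call takes 0.05 s, during which the arm holds its last target. There are 200 camera calls.

## Task

The crib of carved blanks is shut by a low sprung gate whose barrel bolt sags behind the bent lip of its keeper. Take the bolt by its upright knob, raise it and keep it raised while you draw it back over the lip, then pull the gate towards the robot by that knob until its free end stands about 85 mm out of the closed line. Finish while still gripping the knob, with the bolt drawn and the gate held still at that opening against its spring; leave the mallet, the chisel and the tin where they lie.

Things in the scene. Friction and masses are not known exactly. Their poses are not given: they have to be found in the camera images.
- crib: Fixed open-fronted plywood crib holding carved wood blanks, 380 mm wide and 240 mm deep, walls 100 mm high, a dark wood post at each end of its front. Origin: on the bench, midway between the posts, in the plane of the closed gate. x points from the gate into the crib, away from the robot; y runs along the closed gate, from the hinge post (y = -130 mm is the hinge line) to the latch post (centre y = 165 mm, top 138 mm high); z up. It may stand at any yaw within 0.35 rad.
- gate: Slatted light wood gate, 252 mm long, 22 mm thick, its top 140 mm above the bench. Origin on the vertical hinge line at bench level, y along the gate to its free end, z up. Two tall steel staples on its top rail, 85 and 240 mm from the hinge line, carry the bolt; they reach 186 mm above the bench.
- gate_swing (a joint): Swing of the gate in rad: 0 shut, growing (anticlockwise from above) as the free end comes towards the robot, at most 1.2. A spring always shuts it, 0.32 N m at 0 and 0.8 N m more per rad. The free end is 260 mm from the hinge line, so 0.33 rad puts it about 85 mm out.
- gate_hinge (a point): Point on the gate's vertical hinge line, 140 mm above the bench.
- gate_stile (a point): Middle of the top edge of the gate's free end, 260 mm from the hinge line, 140 mm above the bench.
- bolt: Steel barrel bolt lying along the gate's top: round bar 12 mm in diameter and 236 mm long, with an upright knob. Origin on the bar's axis under the knob, 157 mm above the bench when it sags; y points along the bar to its nose, z up. The nose, 8 mm thick along the bar, ends 126 mm from the origin and turns down to 15 mm below the axis. Mass about 250 g.
- knob (a point): Middle of the upright knob's grip, 50 mm above the bar's axis (207 mm above the bench when the bolt sags, 180 mm from the hinge line along the gate when the bolt is fully home). Upright steel cylinder 18 mm in diameter and 34 mm tall on a 10 mm stem, with a cap 26 mm wide and 6 mm thick on top (cap top 22 mm above this point).
- bolt_lift (a joint): How far the bolt is raised in its staples, m: 0 sagging, 0.018 at most. It falls back by its own weight. It must be raised more than 0.009 for the nose to clear the keeper's lip.
- bolt_draw (a joint): How far the bolt is drawn back along the gate towards the hinge, m: 0 fully home, 0.055 at most, light friction; it starts between 0 and 0.004. Sagging, it catches on the lip at about 0.005. The keeper lets the gate go when this is more than 0.037.
- keeper: Bent steel keeper on top of the latch post, fixed to the crib, same origin and axes as the crib. An upturned lip across the bolt's path, with a slope from it down towards the gate, and an upright cheek on the robot's side, 176 mm high, that stops the gate while the nose is beside it.
- keeper_lip (a point): Middle of the top edge of the keeper's lip, 150 mm above the bench.
- mallet: Bystander: carver's wooden mallet lying on the bench beyond the hinge post, 225 mm long, head 70 x 120 x 60 mm. Origin under its middle.
- chisel: Bystander: chisel lying on the bench in front of the gate, 240 mm long, 22 mm thick, wooden handle and steel blade. Origin under its middle.
- tin: Bystander: round metal tin 72 mm in diameter and 55 mm high, on the bench beyond the latch post. Origin at the centre of its underside.

How it is judged:
By the outcome, as a careful person would: the job done as asked, in the order asked, and still so for the second after the job is handed in, while the arm keeps its last pose, push and grip.
It also fails if it takes over 29 s, if anything falls off the work surface, if the arm or the gripper's body presses on something with over 40 N, if the wrist force passes 120 N, or if a joint passes its speed limit or range.

## Working session

There is one attempt and no reset: what is moved stays moved. The work goes in short steps, each a Python script; the robot and the scene stay as the last script left them, time stands still between calls to the robot, and variables do not carry over. Pictures are saved under pics/ and viewed, at most 10 in all, crops included, and the job is handed in when it is done.

```bash
mkdir -p pics; ls
python3 - <<'E'
from rig import manip, solver, telemetry, vision
import cv2,pickle
d={}
for n in("scene","top"):
    f=vision.grab_frame(n); d[n]=f; cv2.imwrite(f"pics/{n}0.png",f["frame"]); print(n,f["mtx"],f["k1"],f["R"],f["t"])
pickle.dump(d,open("f0.pkl","wb"))
s=telemetry.get_state();print(s)
E
```

```text
pics
scene [[489.88606262   0.         323.82978993]
 [  0.         489.88606262 244.70644774]
 [  0.           0.           1.        ]] -0.1122446776319026 [[ 0.19585624  0.98037925  0.02229018]
 [ 0.62268001 -0.10677232 -0.77515758]
 [-0.75756844  0.1656991  -0.63137459]] [-0.13791501 -0.19677282  1.47397046]
top [[581.47369971   0.         313.8928736 ]
 [  0.         581.47369971 231.45896028]
 [  0.           0.           1.        ]] -0.08827321538957351 [[ 0.02062063 -0.99977771  0.00439608]
 [-0.98863436 -0.02104534 -0.14885965]
 [ 0.14891907 -0.00127653 -0.98884856]] [0.02327456 0.53736588 1.2726516 ]
{'clock': 0.1, 'joints': array([ 1.24460331e+00,  2.77065962e-01, -2.77718663e-02,  1.26801046e+00,
       -1.91581372e-05,  1.46739367e+00]), 'joint_vel': array([-0.00114787, -0.00115822,  0.00546425, -0.00037841,  0.00119536,
        0.0001685 ]), 'effort': array([-7.74482396e-05, -4.46707141e+01,  2.96128410e+01,  8.46698997e-03,
       -3.86946897e-05, -6.69928156e-06]), 'tcp_pos': array([0.13787841, 0.60885942, 0.23025267]), 'tool_rot': array([-2.09328325e-04,  1.11164871e-01,  9.93801448e-01, -1.00444289e-03]), 'force': array([0.13481153, 0.26865179, 0.33445175]), 'ft_torque': array([0.01418551, 0.00300951, 0.02761868]), 'finger_force': 0.0, 'width': 0.08528888300946443}
```

View pics/scene0.png

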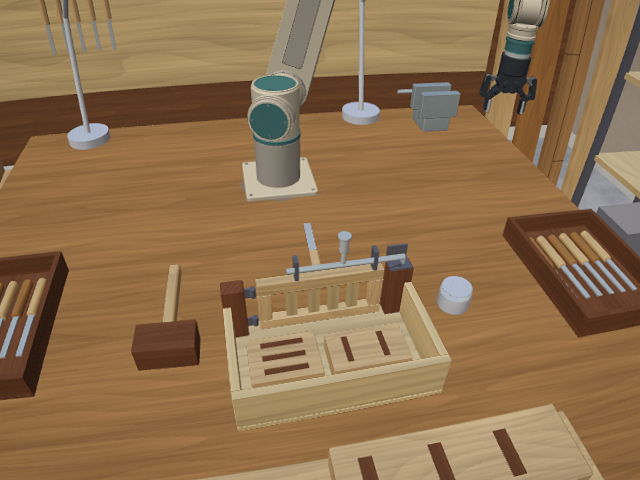

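View pics/top0.png

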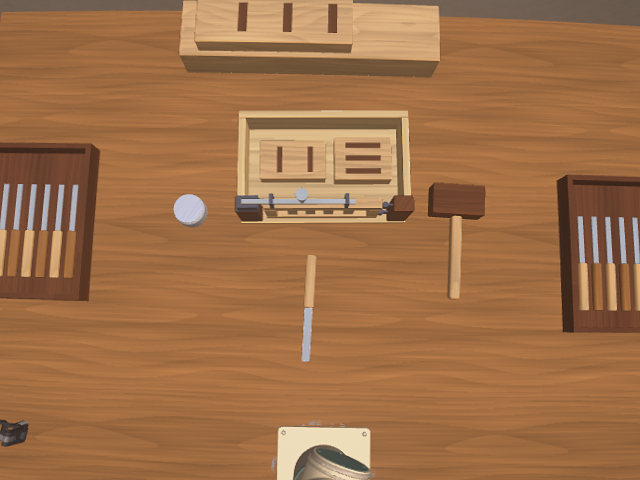

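The scene view looks back from behind the crib: knob cap at about (345,236), keeper at (397,252), hinge post at (233,292). In the top view the knob is at (302,194), latch post at (248,205) and hinge post at (402,205). I'll enlarge both.

Run:
```python
import cv2
a=cv2.imread("pics/scene0.png")[215:335,215:425]
b=cv2.imread("pics/top0.png")[175:235,225:425]
cv2.imwrite("pics/c1.png",cv2.resize(a,None,fx=3.8,fy=3.8,interpolation=cv2.INTER_CUBIC))
cv2.imwrite("pics/c2.png",cv2.resize(b,None,fx=4,fy=4,interpolation=cv2.INTER_CUBIC))
```

```text
(no output)
```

View pics/c1.png

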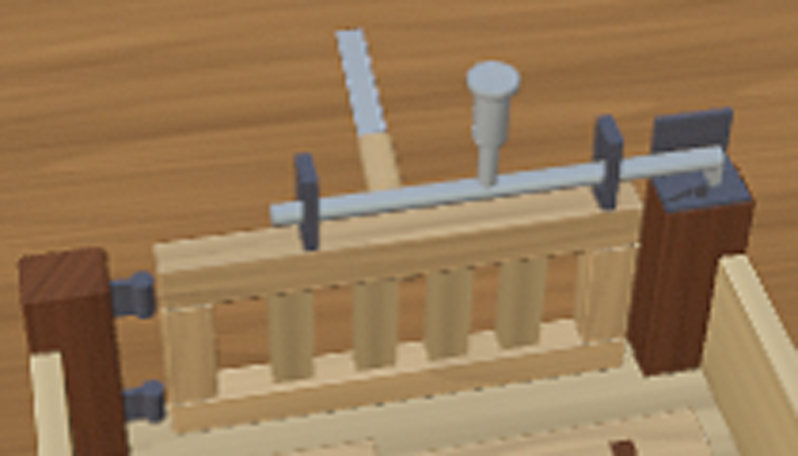

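View pics/c2.png

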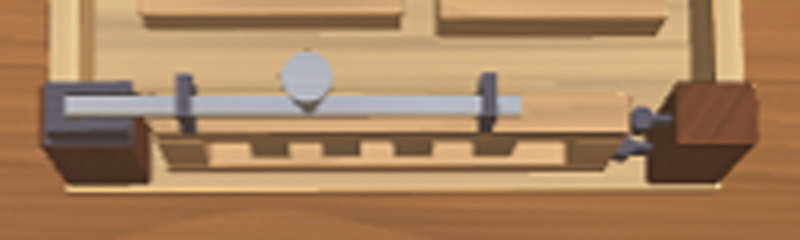

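The crops show the cap top centre at (493,78) in the scene crop and (307,76) in the top crop. The bar's ends are at (272,214) and (722,158) in the scene crop, and (521,106) and (64,106) in the top crop.

```bash
cat > h.py <<'E'
import numpy as np, pickle
from scipy.optimize import least_squares
def proj(f,X):
    c=f["R"]@np.asarray(X)+f["t"]; s=c[:2]/c[2]; s=s*(1+f["k1"]*(s@s)); return f["mtx"][:2,:2]@s+f["mtx"][:2,2]
def crib(p,X):
    c,s=np.cos(p[2]),np.sin(p[2]); return np.array([p[0]+c*X[0]-s*X[1],p[1]+s*X[0]+c*X[1],X[2]])
E
python3 - <<'E'
from h import *
d=pickle.load(open("f0.pkl","rb"))
S=lambda u,v:(np.array([u,v])+.5)/3.8-.5+215
T=lambda u,v:(np.array([u,v])+.5)/4-.5+[225,175]
# (cam,pix,x,y,z,moves with draw)
P=[("scene",S(493,78),0,.05,.229,1),("scene",S(272,214),0,-.06,.157,1),("scene",S(723,158),0,.176,.157,1),
("top",T(307,76),0,.05,.229,1),("top",T(521,106),0,-.06,.161,1),("top",T(64,106),0,.176,.161,1),
("top",T(488,103),0,-.045,.163,0),("top",T(185,103),0,.11,.163,0)]
r=lambda p:np.concatenate([proj(d[c],crib(p,[x,y-m*p[3],z]))-q for c,q,x,y,z,m in P])
o=least_squares(r,[.6,0,0,.002]);print(o.x);print(o.fun.reshape(-1,2).round(2))
from rig import solver
p=o.x;print("knob",crib(p,[0,.05-p[3],.207]))
E
```

```text
[0.5827286  0.01410319 0.01914436 0.00450489]
[[ 1.03 -0.45]
 [ 0.84  0.52]
 [ 0.27 -0.13]
 [ 0.56  0.26]
 [ 0.84 -0.1 ]
 [ 0.87 -0.33]
 [-0.29  0.43]
 [ 0.28  0.26]]
knob [0.58185768 0.05958996 0.207     ]
```

```bash
cat >> h.py <<'E'
PSI=0.0191; FLIP=0
def quat(psi,flip=None):
    a=np.pi/4+psi/2+(np.pi/2 if (FLIP if flip is None else flip) else 0); return [0,np.cos(a),np.sin(a),0]
E
python3 - <<'E'
from h import *
from rig import *
from rig import manip,solver,telemetry,vision
k=[.582,.0595]
js=[]
for fl in(0,1):
    for q,ps in((k+[.30],PSI),(k+[.186],PSI),([.54,.012,.2],PSI+.33)):
        j=solver.inverse_kinematics(q,quat(ps,fl)); print(fl,None if j is None else np.round(j,2)); js.append(j)
E
```

```text
0 [-0.01  0.18 -0.01  1.39  0.    1.54]
0 [-0.01  0.23 -0.18  1.16  0.    1.54]
0 [-0.1   0.15 -0.26  1.17  0.    1.12]
1 [-0.01  0.18 -0.01  1.39  0.   -1.6 ]
1 [-0.01  0.23 -0.18  1.16  0.   -1.6 ]
1 [-0.1   0.15 -0.26  1.17  0.   -2.02]
```

Run:
```python
from h import *
from rig import manip,solver,telemetry,vision
import cv2
manip.movel([.138,.609,.29],vel=.2)
manip.reach([.582,.0595,.29],quat(PSI))
manip.movel([.582,.0595,.186],vel=.12)
s=telemetry.get_state();print(s["clock"],s["tcp_pos"],s["force"],s["width"])
a=vision.grab_frame("scene")["frame"][160:300,250:440]; b=vision.grab_frame("top")["frame"][150:290,225:415]
cv2.imwrite("pics/d.png",cv2.resize(np.vstack([a,b]),None,fx=2.1,fy=2.1,interpolation=cv2.INTER_CUBIC))
```

```text
4.0667 [0.58272245 0.05953926 0.18691079] [-0.47005897 -0.78565322 -0.32942263] 0.08533824638119676
```

View pics/d.png

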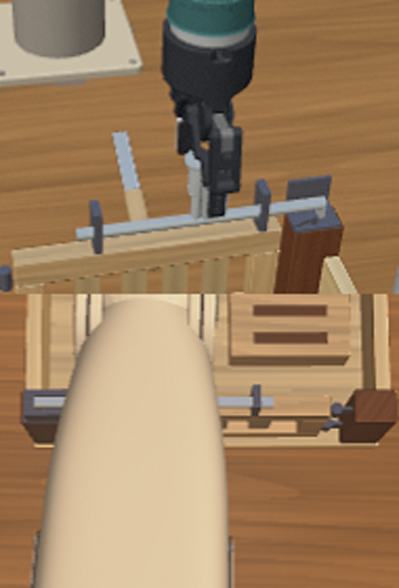

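The picture shows the open fingers straddling the knob. The near finger appears about 10 px right of the knob, so I'll check whether parallax explains that.

Run:
```python
from h import *
f=pickle.load(open("f0.pkl","rb"))["scene"]
for X in([.582,.0595,.157],[.582,.0595,.207],[.627,.0605,.199],[.627,.0605,.22],[.537,.0585,.22]):
    print(X,((proj(f,X)-[250,160])*2.1).round(0))
```

```text
[0.582, 0.0595, 0.157] [196. 219.]
[0.582, 0.0595, 0.207] [199. 177.]
[0.627, 0.0605, 0.199] [212. 216.]
[0.627, 0.0605, 0.22] [213. 198.]
[0.537, 0.0585, 0.22] [187. 135.]
```

Predicted finger tip (212,216) against about (216,213) seen, so parallax explains the offset to within a few mm, well inside the 22 mm pads. Closing and lifting.

Run:
```python
from h import *
from rig import manip,solver,telemetry,vision
import cv2
def st(m):
    s=telemetry.get_state();print(m,round(s["clock"],2),s["tcp_pos"].round(4),s["force"].round(1),s["ft_torque"].round(2),round(s["width"],4),round(s["finger_force"],1));return s
manip.grip(0.0); st("grip")
manip.movel([.582,.0595,.199],vel=.04); s=st("lift")
a=vision.grab_frame("scene")["frame"][190:300,270:440]
cv2.imwrite("pics/e.png",cv2.resize(a,None,fx=4,fy=4,interpolation=cv2.INTER_CUBIC))
```

```text
grip 4.79 [0.5822 0.0595 0.1859] [ 0.6  0.7 -0.1] [-0.   -0.22 -0.04] 0.0202 60.4
lift 5.27 [0.5822 0.0595 0.1993] [ 1.3  0.6 -1.7] [ 0.03 -0.28  0.01] 0.0204 60.7
```

View pics/e.png

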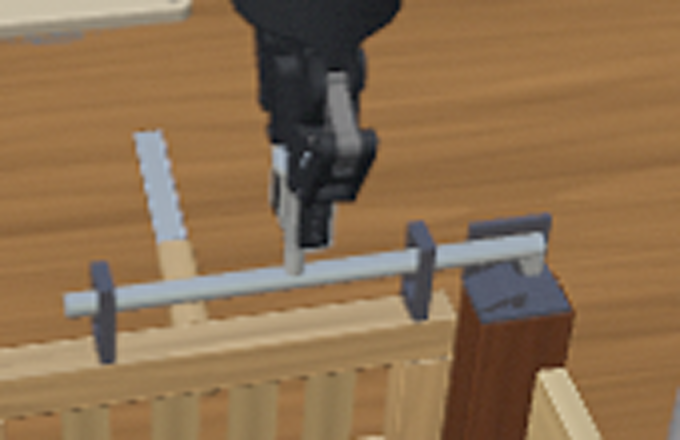

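The bar is raised clear in its staples, with the nose still over the keeper at (540,250). The stem meets the bar at (292,272), left of the fingertip at (315,240). I'll measure how well the knob is centred in the pads.

Run:
```python
from h import *
f=pickle.load(open("f0.pkl","rb"))["scene"]
P=lambda X:((proj(f,X)-[270,190]+.5)*4-.5).round(1)
for y in(.0535,.0565,.0595):print(y,"stem base",P([.582,y,.176]),"stem mid",P([.582,y,.19]))
for x in(.591,.60,.61):
    for y in(.0485,.0595,.0705): print(x,y,"tip",P([x,y,.199]))
print("nose",P([.579,.1855,.17]),"tail",P([.583,-.0504,.17]))
```

```text
0.0535 stem base [285.1 269.8] stem mid [286.4 247.2]
0.0565 stem base [291.3 269.1] stem mid [292.6 246.5]
0.0595 stem base [297.4 268.4] stem mid [298.8 245.8]
0.591 0.0485 tip [281.1 245.8]
0.591 0.0595 tip [304.2 243.2]
0.591 0.0705 tip [327.2 240.6]
0.6 0.0485 tip [285.4 258.1]
0.6 0.0595 tip [308.7 255.5]
0.6 0.0705 tip [331.8 252.9]
0.61 0.0485 tip [290.3 272.1]
0.61 0.0595 tip [313.7 269.4]
0.61 0.0705 tip [337.  266.7]
nose [545.1 245.1] tail [ 68.7 305.5]
```

The knob sits about 6 mm toward −y of the pad centre, so I'll lower it, regrip better centred, and lift again.

```bash
cat >> h.py <<'E'
from rig import manip,solver,telemetry,vision
import cv2
def st(m):
    s=telemetry.get_state();print(m,round(s["clock"],2),s["tcp_pos"].round(4),s["force"].round(1),s["ft_torque"].round(2),round(s["width"],4),round(s["finger_force"],1));return s
E
python3 - <<'E'
from h import *
manip.movel([.582,.0595,.186],vel=.05)
manip.grip(.05); manip.movel([.582,.0535,.1865],vel=.05)
manip.grip(0.0); st("grip")
manip.movel([.582,.0535,.1995],vel=.04); s=st("lift")
a=vision.grab_frame("scene")["frame"][190:300,270:440]
cv2.imwrite("pics/e2.png",cv2.resize(a,None,fx=4,fy=4,interpolation=cv2.INTER_CUBIC))
E
```

```text
grip 6.78 [0.5822 0.0534 0.1862] [ 2.1 -0.6 -1.7] [-0.09 -0.23  0.02] 0.0198 82.5
lift 7.26 [0.5822 0.0534 0.1999] [ 1.1 -1.4 -2. ] [-0.21 -0.19  0.02] 0.0198 82.6
```

View pics/e2.png

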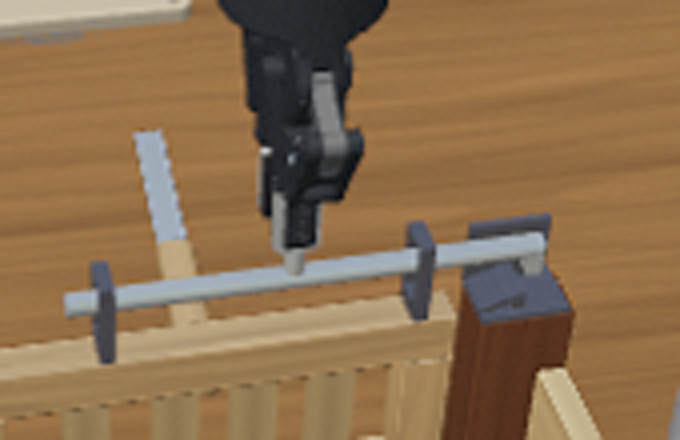

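The stem at (294,262) is now under the fingertip, with the bar still raised. Next I draw it 44 mm.

Run:
```python
from h import *
u=np.array([-np.sin(PSI),np.cos(PSI)])
p=np.array([.582,.0535])
for d in(.012,.044):
    q=p-u*d; manip.movel([*q,.1997],vel=.05); st(d)
a=vision.grab_frame("scene")["frame"][190:300,250:420]
cv2.imwrite("pics/g.png",cv2.resize(a,None,fx=4,fy=4,interpolation=cv2.INTER_CUBIC))
```

```text
0.012 7.7 [0.5824 0.0407 0.1997] [ 2.8 -0.6 -1.5] [-0.22 -0.3  -0.02] 0.0201 82.6
0.044 8.49 [0.583  0.009  0.1998] [ 2.9 -0.4 -2.3] [-0.14 -0.45  0.03] 0.0199 82.6
```

View pics/g.png

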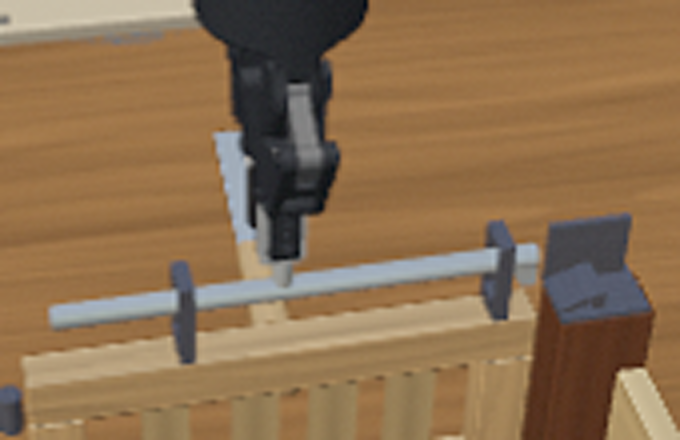

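The nose has cleared the keeper and sits beside the outer staple at (520,260). Swinging the gate about the hinge now.

Run:
```python
from h import *
H=np.array([.5852,-.1159]); v=np.array([.5828,.0095])-H
for g in(.11,.22,.33):
    c,s=np.cos(g),np.sin(g); q=H+np.array([[c,-s],[s,c]])@v
    manip.movel([*q,.1997],vel=.05,ori=quat(PSI+g)); st(g)
pickle.dump({n:vision.grab_frame(n) for n in("scene","top")},open("f1.pkl","wb"))
d=pickle.load(open("f1.pkl","rb"))
a=d["scene"]["frame"][190:320,220:420];b=d["top"]["frame"][150:290,225:425]
cv2.imwrite("pics/i.png",cv2.resize(a,None,fx=4,fy=4,interpolation=cv2.INTER_CUBIC))
cv2.imwrite("pics/j.png",cv2.resize(b,None,fx=4,fy=4,interpolation=cv2.INTER_CUBIC))
```

```text
0.11 8.97 [0.5692 0.0089 0.1998] [ 2.3  1.3 -1.8] [ 0.08 -0.33 -0.06] 0.0197 82.7
0.22 9.39 [0.5558 0.0063 0.1998] [ 2.4  1.2 -1.4] [ 0.19 -0.37 -0.19] 0.02 82.7
0.33 9.82 [0.5427 0.0022 0.1998] [ 1.1  1.3 -0.8] [ 0.14 -0.37 -0.24] 0.0202 82.6
```

View pics/i.png

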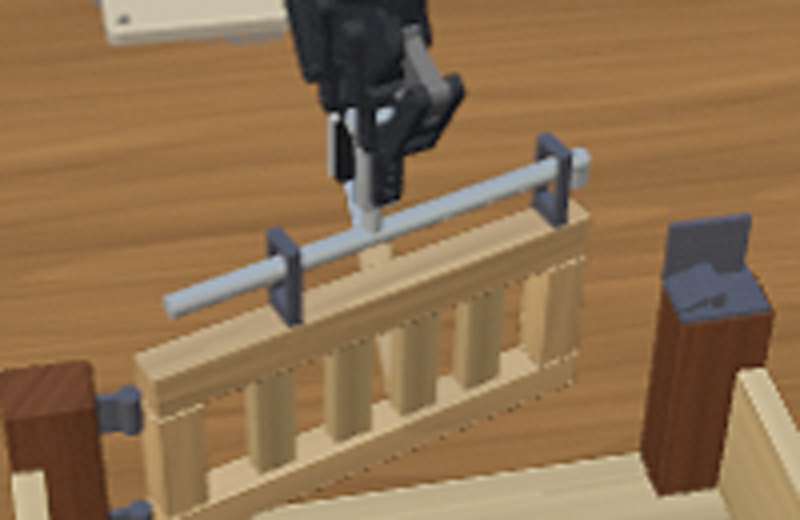

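View pics/j.png

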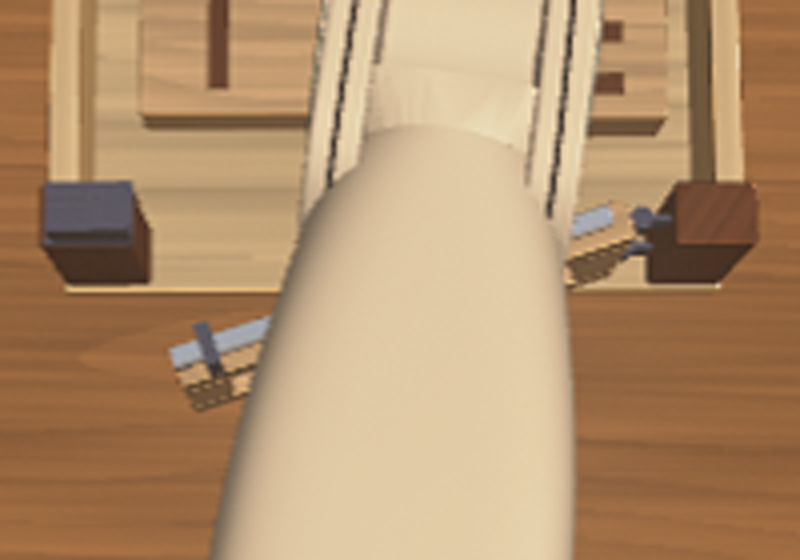

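The gate stands open with the bolt drawn. In the scene crop the bar's ends are at (170,305) and (589,160). In the top crop they are at (172,357) and (610,214). Fitting swing, draw and lift from these.

Run:
```python
from h import *
d=pickle.load(open("f1.pkl","rb")); p=[.5827286,.0141,.01914]
S=lambda u,v:(np.array([u,v])+.5)/4-.5+[220,190]
T=lambda u,v:(np.array([u,v])+.5)/4-.5+[225,150]
P=[("scene",S(170,305),.07,0),("scene",S(589,160),.306,0),("top",T(172,357),.306,.004),("top",T(610,214),.07,.004)]
def X(q,l,dz):
    r=l-q[1]; return crib(p,[-r*np.sin(q[0]),-.13+r*np.cos(q[0]),.157+q[2]+dz])
r=lambda q:np.concatenate([proj(d[c],X(q,l,dz))-z for c,z,l,dz in P])
o=least_squares(r,[.33,.045,.013]);print(o.x,"out mm",260*np.sin(o.x[0]),o.fun.round(1))
# gate free end top mid, at 0.33
print("stile px", (proj(d["scene"],crib(p,[-.26*np.sin(o.x[0]),-.13+.26*np.cos(o.x[0]),.14]))-[220,190])*4)
st("now")
```

```text
[0.31898644 0.04764128 0.01409439] out mm 81.5371154013258 [ 0.7  0.5  0.2 -0.4 -0.  -0.1  0.8 -0. ]
stile px [586.1672645  202.81849999]
now 9.92 [0.5427 0.0022 0.1998] [ 2.4  1.5 -2.3] [ 0.14 -0.44 -0.2 ] 0.0199 82.6
```

Swing fits at 0.319 rad, with draw 47.6 mm and lift 14 mm. I'll add 0.009 rad, let it settle and hand in.

Run:
```python
from h import *
H=np.array([.5852,-.1159]); v=np.array([.5828,.0095])-H
g=.339;c,s=np.cos(g),np.sin(g); q=H+np.array([[c,-s],[s,c]])@v
manip.movel([*q,.1997],vel=.02,ori=quat(PSI+g)); manip.dwell(1.0); st("end")
print(manip.finish_job())
```

```text
end 11.17 [0.5413 0.0016 0.1997] [ 3.5  1.1 -1.4] [ 0.24 -0.52 -0.13] 0.0199 82.7
the job is handed in; nothing more can be done
None
```

I raised the bolt, drew it about 48 mm over the lip and handed the job in at 11.2 s, still gripping the knob with the gate held about 84 mm out; that opening is my camera fit plus a last 0.009 rad nudge I didn't re-measure.

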